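Wind up a screw jack to a height gauge with its loose crank

ROBOT

A 6-joint arm with a two-finger parallel gripper is mounted at the origin on a cart in front of the work surface, level with it; the furniture and walls round the work are solid. World frame = base frame: x ahead of the robot, y to its left, z up, the work surface at z = 0. Lengths are in m, angles in rad, forces in N, time in s.
With the tool pointing down it reaches from about 0.35 to 0.775 m from the base axis. Payload 7.3 kg.
Tool frame: the origin (TCP) lies at the very end of the fingers, on their centre line; the grasp point (between the pads) lies 19 mm behind it; z points along the fingers, y is the line along which they close (so a half turn about z gives the same grasp; the last joint's range is limited). The gripper opens to 92 mm and grips with 3 to 60 N. Pads are 19 mm wide; open, the fingers measure 130 mm over their backs; the gripper's body (75 mm by 190 mm) begins 47 mm behind the grasp point.
Start: joints at [-1.311, 0.342, 1.524, -0, 1.275, -0.146], TCP at [0.207, -0.482, 0.227] pointing down, gripper open.
Joint ranges: [-2.53, 2.53], [-0.77, 2.02], [0.04, 2.7], [-1, 4.14], [0.28, 2.66], [-3.11, 3.11]. Speed limits (rad/s): [2.57, 2.57, 3.14, 3.14, 3.14, 3.14].

INTERFACE

Orientations are given as a unit quaternion [w, x, y, z].
In Python, from rig import manip gives the robot as it stands.
- The arm moves only by the shell command python3 shift.py [OPENING], which reads ROWS from standard input. ROWS is a JSON list of rows, 1 to 12 of them, each an object with the fields trans (a list: dx, dy, dz in fractions of the full range, 1 being 0.6 m), r (a list: a rotation vector rx, ry, rz in normalised numbers (1 is 2 pi rad)); a field left out counts as zero; each row shifts and turns the commanded pose from where the row before left it, along the tool's axes as they then stand; what a row does not reach is not made up. A row lasts 1/12 s, in which the tool goes at most 0.0417 m and 0.125 rad, less where a joint would pass 70% of its speed; a pose out of reach is approached as far as the arm can. OPENING is the finger opening in m, set as the command begins (- or left out keeps the last). The fingers move at their own pace and stop on an object; the grip force is fixed at half the most. Time passes only in rows, so rows that do not move let the fingers close. It prints the time, the measured TCP pose, the force, the opening and the grip force at its end. Shift and turn numbers lie between -1 and 1, and a call with a number outside is refused. Input that does not fit is refused with a message, and nothing moves.
- manip.get_state(): the state, without advancing time (a new reading comes with each control period).
- manip.read_camera(name): name is "scene" or "top" or "wrist"; returns a dict with "frame" (400x640x3 uint8, red, green, blue), "K" (3x3 intrinsics, pixels), "dist" ([k1, k2, p1, p2, k3] as OpenCV has them; the pictures are not rectified), "rvec" (rotation vector, rad) and "tvec" (3), from world to camera coordinates, as OpenCV has them; the wrist camera has in their place "hand_eye" (4x4, takes a point from camera to tool coordinates, whose origin is the TCP and whose axes are the flange's). Camera axes: x right, y down, z forward; pixel columns grow to the right and rows downward; lengths in m; the calibration is good to about 2 mm. A picture is of the moment at which its call begins: read the wrist's pose just before it. There is no depth.
- manip.finish_job(): hands the job in; it is judged then, once.
The state is a dict: "t": time; "joints": joint angles; "joint_vel": joint speeds; "tau": joint torques, N m; "position": TCP position; "tool_rot": TCP orientation; "contact_force": force on the tool from outside, world axes, zero at the start; "wrist_torque": the same for the moment, N m; "gripper_width": finger opening in m; "gripper_force": force on a finger pad.
Only numpy, scipy, OpenCV 4.12 (cv2) and the standard library are available. Lean on these libraries where they do the work, as an engineer would, in place of code of your own. Each camera call takes 0.05 s, during which the arm holds its last target. There are 200 camera calls.

TASK

Lift the crank out of its holder by the square boss above its hub, fit it fully down on the square shaft of the screw jack and let go of it there. Then take it by its turning grip and wind the jack up until the top of the jack's plate is level with the tip of the gauge's pointer, to within 3 mm. Leave the crank sitting on the shaft, let go of everything, and do not shift the gauge's pointer or disturb the bottle, cups and tin standing round about.

Things in the scene. Friction and masses are not known exactly. Their poses are not given: they have to be found in the camera images.
- crank: Loose dark steel crank, about 0.33 kg. Origin: underside centre of its hub; z up, x along the arm to the turning grip. Hub 32 x 32 mm, z 0 to 30 mm, with a square socket 17 mm wide, 24 mm deep, open below, sides along x and y. Arm 18 mm wide, z 22 to 30 mm, to x = 78 mm. At the start it stands upright and loose in the holder, hub underside 12 mm above the bench.
- crank_boss (a point): Centre of the crank's square boss, 22 x 22 x 26 mm, on top of the hub (z 30 to 56 mm in the crank's frame, this point at 43 mm), sides along the crank's x and y. The place to lift the crank by: close the fingers along the crank's y, which keeps them clear of the grip and the holder's pocket.
- crank_grip: The crank's upright wooden turning grip: cylinder of 24 mm diameter, 45 mm tall, axis 65 mm from the hub's axis along the crank's x. Origin: its underside centre, 33 mm above the hub's underside. It spins freely on its own axis, so the fingers holding it need not turn while they carry it round; its own x and y mean nothing.
- holder: Fixed plywood crank holder. Origin on the bench under the hub's seat; x towards the grip's pocket. Base 140 x 58 x 12 mm, x -33 to 107 mm, with a 12 x 12 mm stub, 14 mm tall, standing loosely inside the crank's socket. Lift the crank straight up 80 mm or more to clear the pocket.
- holder_pocket (a point): Centre, at the top (100 mm above the bench), of the holder's pocket, 65 mm along its x: three walls round the crank's grip, only 8 mm from it and taller than it, so that it cannot be taken there. Outside it reaches x 49 to 96 mm and y -27 to 27 mm in the holder's frame; open towards the hub.
- jack: Fixed grey screw jack. Origin on the bench under the axis of its crank shaft; y towards the lifting plate. Base 90 mm wide, 16 mm high, y -47 to 178 mm; gearbox 74 x 74 mm up to z = 62 mm round the shaft; lifting column at y = 125 mm.
- jack_shoulder (a point): Centre of the round steel shoulder, 42 mm in diameter, at the foot of the shaft, 66 mm above the bench: the underside of the fully fitted crank's hub rests on it.
- shaft_tip (a point): Top centre of the jack's upright square shaft, 22 mm above the shoulder; x, y along its sides, turning with it. 14 mm square, top 4 mm a round taper from 14 to 8 mm; starts at any angle. The crank fits four ways, a quarter turn apart, with 1.5 mm play all round. Clockwise from above raises the plate 10 mm a turn, anticlockwise lowers it; takes about 0.15 N m and stays where left.
- plate_top (a point): Centre of the top face of the jack's square steel lifting plate, 90 x 90 x 10 mm, 125 mm from the shaft's axis along the jack's y. It only moves up and down, with the shaft; 60 to 68 mm above the bench at the start.
- pointer_tip (a point): Tip, at mid-height, of the height gauge's horizontal pointer (3 mm thick), 82 to 94 mm above the bench: wind the plate's top to this height. Its clamp (22 x 22 x 18 mm) sits by friction on a fixed post, 12 mm thick and 130 mm tall, 38 mm from the tip along this point's +y, beyond the plate's outer edge.
- oil_bottle: Bystander: pale bottle of 68 mm diameter, 165 mm tall, standing beyond the jack. Origin: centre of underside.
- turned_cup: Bystander: reddish turned wooden cup of 58 mm diameter, 75 mm tall, standing right beside the jack's gearbox on the far side. Origin: centre of underside.
- tin: Bystander: round tin of 83 mm diameter, 58 mm tall, on the near side of the jack. Origin: centre of underside.
- small_cup: Bystander: small brown turned wooden cup of 48 mm diameter, 58 mm tall, standing behind the hub end of the holder. Origin: centre of underside.

How it is judged:
On the way, in this order (a step that is already met when the one before it is completed fails the run):
1. the crank sits fully down on the jack's shaft and has been let go of, the jack not yet wound (horizontal distance between crank and shaft_tip below 0.004 m and z of crank in the frame of shaft_tip between -0.026 and -0.019 m and angle between crank's own z axis and vertical below 0.12 rad and contact force between the fingers and crank below 0.2 N and distance of plate_top from where it was at the start of the episode below 0.006 m), for 0.2 s.
2. the jack is being wound by the crank's turning grip: the fingers are on the grip and the plate has risen more than 8 mm (horizontal distance between crank and shaft_tip below 0.004 m and z of crank in the frame of shaft_tip between -0.026 and -0.019 m and angle between crank's own z axis and vertical below 0.12 rad and contact force between the fingers and crank_grip above 0.5 N and distance of plate_top from where it was at the start of the episode above 0.008 m), for 0.1 s.
At the end, for the whole second after the job is handed in: The plate's top is within 3 mm of the height of the pointer's tip; the crank sits fully down on the shaft (within 4 mm of its axis, hub 19 to 26 mm below the shaft's tip, upright within 7 degrees), released and at rest; bystanders stand upright (horizontal distance between crank and shaft_tip below 0.004 m and z of crank in the frame of shaft_tip between -0.026 and -0.019 m and angle between crank's own z axis and vertical below 0.12 rad and z of plate_top in the frame of pointer_tip between -0.003 and 0.003 m and contact force between the fingers and crank below 0.2 N and linear speed of crank below 0.02 m/s and angle between each of oil_bottle, turned_cup, tin, small_cup's own z axis and vertical below 0.3 rad); the robot touches nothing.
It fails at once if the gauge's pointer is shifted by more than 3 mm (distance of pointer_tip from where it was at the start of the episode above 0.003 m).
It fails at once if the oil bottle is pushed more than 20 mm or tipped over (distance of oil_bottle from where it was at the start of the episode above 0.02 m or angle between oil_bottle's own z axis and vertical above 0.5 rad).
It fails at once if the turned cup is pushed more than 20 mm or tipped over (distance of turned_cup from where it was at the start of the episode above 0.02 m or angle between turned_cup's own z axis and vertical above 0.5 rad).
It fails at once if the tin is pushed more than 20 mm or tipped over (distance of tin from where it was at the start of the episode above 0.02 m or angle between tin's own z axis and vertical above 0.5 rad).
It fails at once if the small cup is pushed more than 20 mm or tipped over (distance of small_cup from where it was at the start of the episode above 0.02 m or angle between small_cup's own z axis and vertical above 0.5 rad).
It also fails if it takes over 72 s, if anything falls off the work surface, if the arm or the gripper's body presses on something with over 40 N, if the wrist force passes 120 N, or if a joint passes its speed limit or range.

## Working session

There is one attempt and no reset: what is moved stays moved. The work goes in short steps, Python scripts to look and compute and a shell command to move; the robot and the scene stay as the last step left them, time stands still between calls to the robot, and variables do not carry over. Pictures are saved under pics/ and viewed, at most 10 in all, crops included, and the job is handed in when it is done.

```bash
ls; mkdir -p pics
cat > h.py <<'E'
import numpy as np, cv2
from rig import manip
def shot(n,name):
    s=manip.get_state(); c=manip.read_camera(n); cv2.imwrite('pics/'+name+'.png',c['frame'][:,:,::-1])
    np.savez('pics/'+name+'.npz',pos=s['position'],rot=s['tool_rot'],**{k:v for k,v in c.items()})
    return s,c
E
python3 - <<'E'
from h import *
for n in('scene','top'):
    s,c=shot(n,n+'0'); print(n,c['K'],c['dist'],c['rvec'],c['tvec'])
print(s)
E
```

```text
pics
rig.py
shift.py
scene [[481.29086642   0.         319.8907617 ]
 [  0.         481.29086642 207.066771  ]
 [  0.           0.           1.        ]] [-0.10625099  0.          0.          0.          0.        ] [ 1.18523108 -2.22641588  1.08913683] [0.26288964 0.38568944 0.924203  ]
top [[491.67542392   0.         322.07343902]
 [  0.         491.67542392 200.76256013]
 [  0.           0.           1.        ]] [-0.1125634  0.         0.         0.         0.       ] [ 2.16108024 -2.14033268  0.18745917] [-0.07088685  0.58308696  1.15220305]
{'t': 0.05, 'joints': array([-1.31101406e+00,  3.42692725e-01,  1.52497287e+00, -2.51814040e-05,
        1.27538929e+00, -1.46025256e-01]), 'joint_vel': array([-6.45158107e-04, -7.72957765e-04, -1.79434982e-03,  2.49847584e-05,
        3.55631904e-04,  1.43810630e-03]), 'tau': array([ 2.55781109e-03, -4.32421553e+01, -2.44995761e+01,  7.19135371e-02,
        5.22030657e-02, -2.99175349e-05]), 'position': array([ 0.20715059, -0.48198484,  0.22607593]), 'tool_rot': array([-7.29248210e-04,  9.79484556e-01,  2.01517914e-01, -5.35854791e-05]), 'contact_force': array([ 1.03455192, -0.67231396,  0.11546119]), 'wrist_torque': array([ 0.02962685,  0.00763796, -0.00598747]), 'gripper_force': 0.0, 'gripper_width': 0.09190370538264805}
```

View pics/scene0.png

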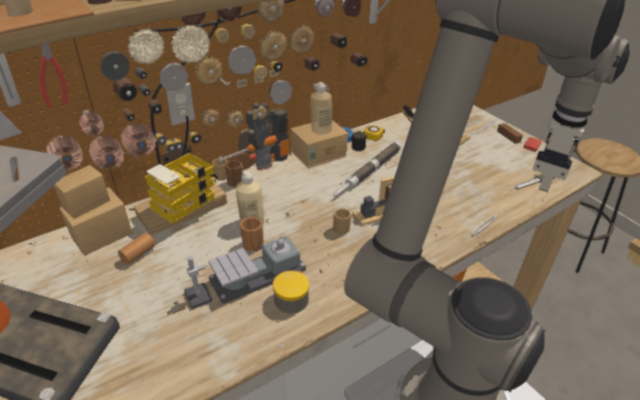

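View pics/top0.png

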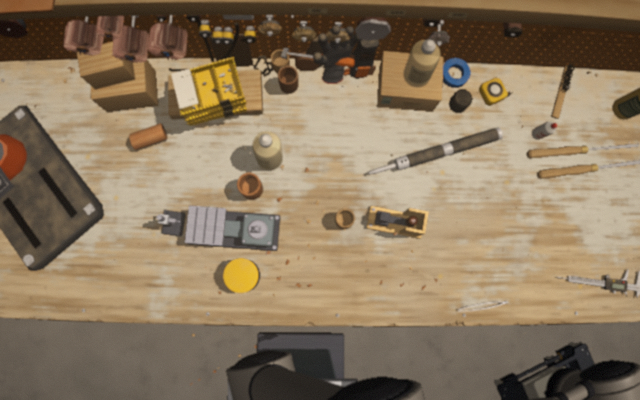

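The top view shows the jack at about (230,228) with its shaft at about (257,230) and its plate at (205,226). The gauge is at (165,220), the holder at (397,221) with its pocket on the right, the small cup at (345,218), the tin at (241,276), the red cup at (250,185) and the bottle at (266,150).

Run:
```python
from h import *
a=cv2.imread('pics/top0.png')
x=cv2.resize(a[195:260,145:285],None,fx=5.7,fy=5.7,interpolation=cv2.INTER_CUBIC)[:300]
y=cv2.resize(a[195:245,330:440],None,fx=5.7,fy=5.7,interpolation=cv2.INTER_CUBIC)
o=np.zeros((590,800,3),np.uint8);o[:300,:798]=x;o[302:302+285,:627]=y
cv2.imwrite('pics/c1.png',o)
```

```text
(no output)
```

View pics/c1.png

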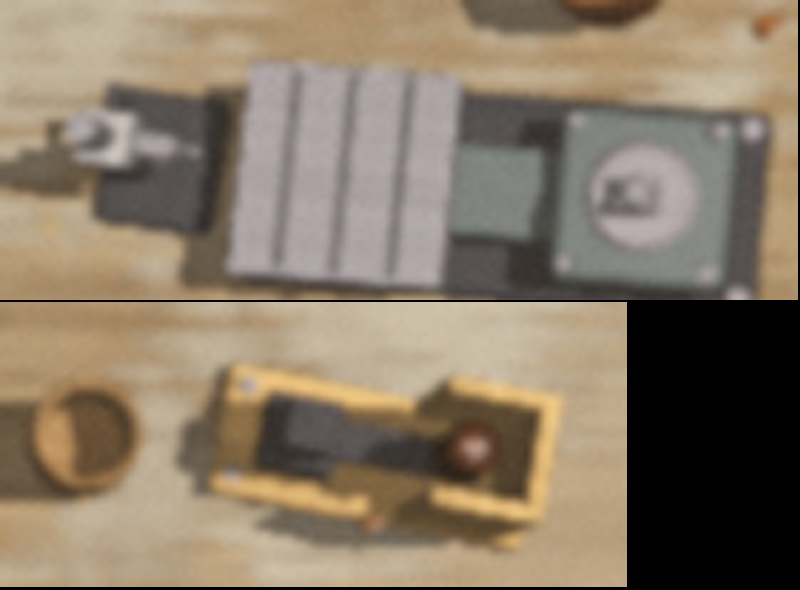

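The crop shows the gearbox corners, the plate corners, the pointer tip at (198,152), the holder base and pocket corners, and the grip at (470,447). I'll convert these with the calibration.

```bash
cat >> h.py <<'E'
def ray(c,uv,pos=None,rot=None):
    n=cv2.undistortPoints(np.array([[uv]],float),c['K'],c['dist'])[0,0]; d=np.array([*n,1])
    if 'hand_eye' in c:
        from scipy.spatial.transform import Rotation as R
        T=np.eye(4);T[:3,:3]=R.from_quat(np.roll(rot,-1)).as_matrix();T[:3,3]=pos
        M=T@c['hand_eye']; return M[:3,3],M[:3,:3]@d
    Rm=cv2.Rodrigues(c['rvec'])[0]; return -Rm.T@c['tvec'].ravel(),Rm.T@d
def atz(c,uv,z,pos=None,rot=None):
    o,d=ray(c,uv,pos,rot); return o+d*(z-o[2])/d[2]
E
python3 - <<'E'
from h import *
c=dict(np.load('pics/top0.npz'))
def J(u,v,z): return atz(c,(145+(u+.5)/5.7-.5,195+(v+.5)/5.7-.5),z)[:2]
def H(u,v,z): return J(u+185*5.7,v-302,z)
def q(n,P,f,z):
    p=np.array([f(*a,z) for a in P]); m=p.mean(0)
    e=np.linalg.norm(np.diff(p[[0,1,2,3,0]],axis=0),axis=1)
    t=p[3]-p[0]+p[2]-p[1]; s=p[0]-p[1]+p[3]-p[2]
    print(n,m.round(4),e.round(4),'s ang',np.degrees(np.arctan2(s[1],s[0])).round(1),'t',np.degrees(np.arctan2(t[1],t[0])).round(1))
q('gear',[(568,110),(738,118),(722,287),(552,275)],J,.062)
print('shoulder',J(643,197,.066))
q('plate',[(250,62),(462,78),(442,287),(228,272)],J,.064)
print('ptr',J(198,152,.088))
q('pocket',[(452,378),(563,397),(543,522),(435,495)],H,.1)
print('base left',H(230,365,.012),H(210,487,.012),'grip',H(470,447,.09))
for n,uv,z in(('bottle',(264,140),.165),('rcup',(250,184),.075),('tin',(241,274),.058),('scup',(345,218),.058)): print(n,atz(c,uv,z)[:2])
E
```

```text
gear [0.511  0.0877] [0.0715 0.071  0.071  0.0694] s ang 87.3 t 176.0
shoulder [0.51072176 0.0880334 ]
plate [0.5189 0.2134] [0.0903 0.0879 0.0902 0.0887] s ang 86.6 t 176.6
ptr [0.52482802 0.26963091]
pocket [ 0.5321 -0.2858] [0.0466 0.0524 0.0456 0.0488] s ang 78.7 t 170.1
base left [ 0.57792187 -0.18615364] [ 0.52391298 -0.17703494] grip [ 0.53345895 -0.27612558]
bottle [0.70118842 0.06801355]
rcup [0.61773364 0.1077106 ]
tin [0.40467858 0.12504404]
scup [ 0.54056615 -0.12040462]
```

Units first: shifts go in shares of 0.6 m and turns go in shares of 2 pi rad. So -0.01 m / 0.6 = -0.0167, -0.1235 rad / 6.2832 = -0.0197.

```bash
echo '[{"trans":[0,0,-0.0167],"r":[0,0,-0.0197]},{"trans":[0,0,-0.0167],"r":[0,0,-0.0197]},{"trans":[0,0,-0.0167],"r":[0,0,-0.0197]},{"trans":[0,0,-0.0167],"r":[0,0,-0.0197]},{"trans":[0,0,-0.0167],"r":[0,0,-0.0197]},{"trans":[0,0,-0.0167],"r":[0,0,-0.0197]},{"trans":[0,0,-0.0167],"r":[0,0,-0.0197]},{"trans":[0,0,-0.0167],"r":[0,0,-0.0197]}]' | python3 shift.py .06
python3 - <<'E'
from h import *
c=manip.read_camera('wrist');print(c['hand_eye'].round(3),c['K'].round(1),c['dist'])
E
```

```text
t: 0.77
position: [0.2072, -0.4821, 0.3068]
tool_rot: [-0.0, 0.765, 0.644, 0.0]
contact_force: [0.4, -0.1, -0.0]
gripper_width: 0.0603
gripper_force: 0.0
[[ 0.    -0.955 -0.297  0.082]
 [ 1.     0.     0.001 -0.   ]
 [-0.001 -0.297  0.955 -0.157]
 [ 0.     0.     0.     1.   ]] [[315.7   0.  319.1]
 [  0.  315.7 199.4]
 [  0.    0.    1. ]] [-0.02035757  0.          0.          0.          0.        ]
```

Converted, 0.0384 m / 0.6 = 0.064, 0.0124 m / 0.6 = 0.0207.

```bash
for i in 1 2; do :; done; echo '[{"trans":[0.064,0.0207,0]},{"trans":[0.064,0.0207,0]},{"trans":[0.064,0.0207,0]},{"trans":[0.064,0.0207,0]},{"trans":[0.064,0.0207,0]},{"trans":[0.064,0.0207,0]},{"trans":[0.064,0.0207,0]},{"trans":[0.064,0.0207,0]},{"trans":[0.064,0.0207,0]},{"trans":[0.064,0.0207,0]},{"trans":[0.064,0.0207,0]},{"trans":[0.064,0.0207,0]}]' | python3 shift.py >/dev/null
echo '[{"trans":[0.064,0.0207,0]},{"trans":[0.064,0.0207,0]},{"trans":[0.064,0.0207,0]},{"trans":[0.064,0.0207,0]},{"trans":[0,0,0.06]},{"trans":[0,0,0.06]},{"trans":[0,0,0.06]},{"trans":[0,0,0.06]},{},{}]' | python3 shift.py
python3 -c "
from h import *
s,c=shot('wrist','w1');print(s['joints'])
cv2.imwrite('pics/w1b.png',cv2.resize(c['frame'][100:350,220:470,::-1],None,fx=2.4,fy=2.4,interpolation=cv2.INTER_CUBIC))
"
```

```text
t: 2.65
position: [0.5097, 0.0875, 0.1616]
tool_rot: [-0.001, 0.767, 0.641, -0.002]
contact_force: [0.5, 0.5, 0.5]
gripper_width: 0.0597
gripper_force: 0.0
[ 2.17151820e-02  3.92908527e-01  1.63997537e+00 -7.40494281e-05
  1.11305853e+00  2.00506599e-01]
```

View pics/w1.png

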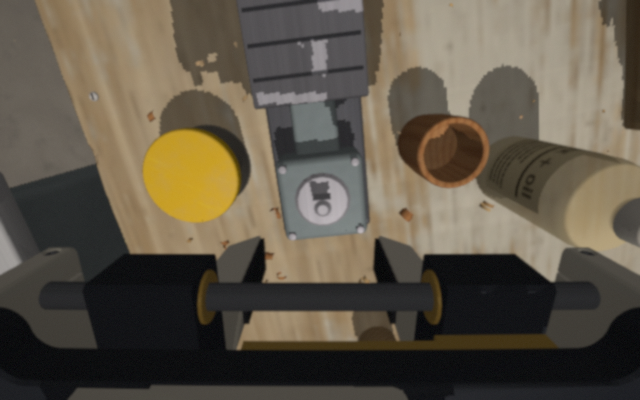

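The shaft tip is visible at about (322,208) on its shoulder, so I'll enlarge it.

```bash
python3 -c "
import cv2
a=cv2.imread('pics/w1.png')[145:245,265:380]
cv2.imwrite('pics/w1c.png',cv2.resize(a,None,fx=6,fy=6,interpolation=cv2.INTER_CUBIC))"
```

```text
(no output)
```

View pics/w1c.png

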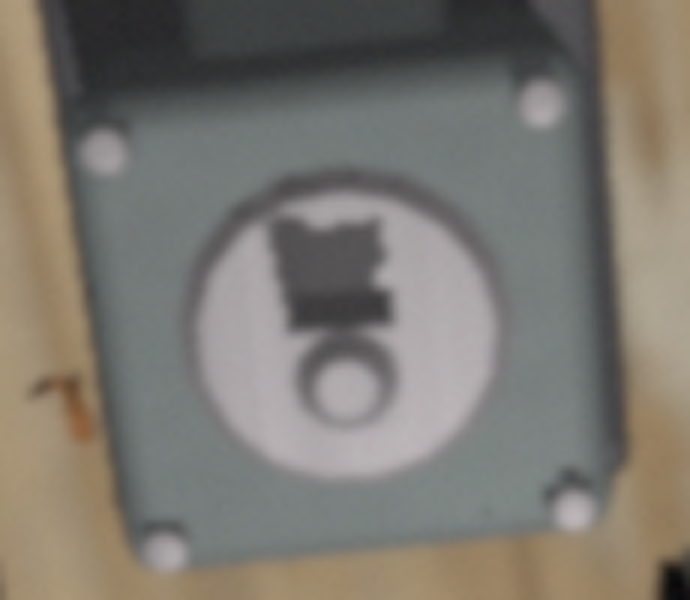

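The visible shaft face is the dark quad, with corners near (287,297), (395,290), (392,322) and (290,330). Next I'll work out its angle and centre.

Run:
```python
from h import *
c=dict(np.load('pics/w1.npz'))
f=lambda u,v,z: atz(c,(265+(u+.5)/6-.5,145+(v+.5)/6-.5),z,c['pos'],c['rot'])[:2]
for z,a,b in((.066,(287,297),(397,290)),(.084,(290,330),(393,322))):
    p,q=f(*a,z),f(*b,z);d=q-p;print(p,q,np.linalg.norm(d),np.degrees(np.arctan2(d[1],d[0])))
print('tip',f(350,389,.088),'shoulder',f(345,335,.066))
P=[f(*a,.062) for a in((105,150),(541,102),(574,508),(166,548))];print('bolts',np.mean(P,0),np.degrees(np.arctan2(*(P[1]-P[0])[::-1])),np.degrees(np.arctan2(*(P[2]-P[3])[::-1])))
```

```text
[0.50513643 0.09623063] [0.52032481 0.0945338 ] 0.015282863853087619 -6.374600504432035
[0.50609499 0.09689761] [0.51940774 0.09561258] 0.013374625897987205 -5.513480318844876
tip [0.51254861 0.08893713] shoulder [0.51209042 0.08936832]
bolts [0.5121253  0.08827333] -3.8180581833101996 -4.076371141848205
```

Converted, -0.0363 m / 0.6 = -0.0605, 0.011 m / 0.6 = 0.0183.

```bash
echo '[{"trans":[-0.0605,0.0183,0]},{"trans":[-0.0605,0.0183,0]},{"trans":[-0.0605,0.0183,0]},{"trans":[-0.0605,0.0183,0]},{"trans":[-0.0605,0.0183,0]},{"trans":[-0.0605,0.0183,0]},{"trans":[-0.0605,0.0183,0]},{"trans":[-0.0605,0.0183,0]},{},{},{}]' | python3 shift.py
python3 -c "
from h import *
s,c=shot('wrist','w2')
cv2.imwrite('pics/w2c.png',cv2.resize(c['frame'][130:290,230:410,::-1],None,fx=3.7,fy=3.7,interpolation=cv2.INTER_CUBIC))
"
```

```text
t: 3.62
position: [0.5468, -0.214, 0.1647]
tool_rot: [0.001, 0.767, 0.641, 0.001]
contact_force: [0.6, 1.1, -0.1]
gripper_width: 0.0597
gripper_force: 0.0
```

View pics/w2c.png

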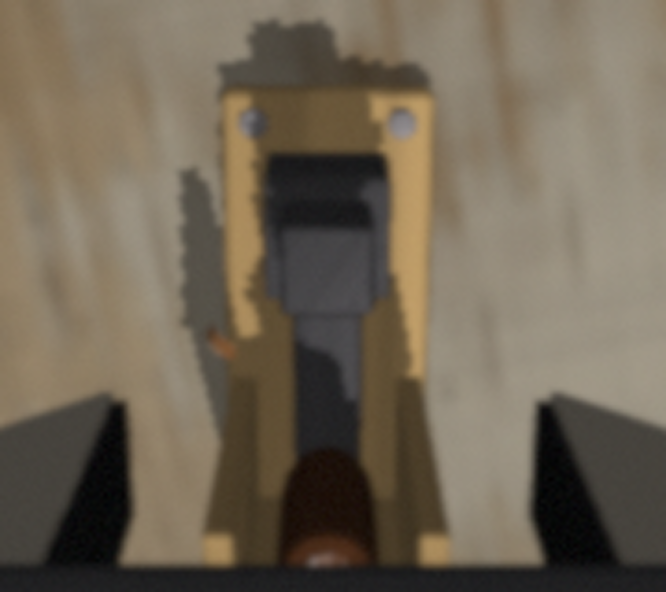

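The boss's top face is at about (283,227), (373,227), (368,312), (287,312) in the crop, and the crank is almost aligned with the image axes.

Run:
```python
from h import *
from scipy.spatial.transform import Rotation as R
c=dict(np.load('pics/w2.npz'))
f=lambda u,v,z: atz(c,(230+(u+.5)/3.7-.5,130+(v+.5)/3.7-.5),z,c['pos'],c['rot'])
A=R.from_quat(np.roll(c['rot'],-1)).as_matrix();print(c['pos'],A.round(4))
P=np.array([f(*a,.068) for a in((283,227),(373,227),(369,312),(287,312))])
print(P[:,:2],P.mean(0),np.linalg.norm(P[1]-P[0]),np.linalg.norm(P[2]-P[1]))
w=P.mean(0)-c['pos'];print('boss tool',A.T@w)
b=[f(222,90,.012),f(435,90,.012)];m=(b[0]+b[1])/2;d=b[1]-b[0];print(b,'edge',np.linalg.norm(d),np.degrees(np.arctan2(d[1],d[0])))
for a in((303,430,),(358,430)):print('arm',f(*a,.042)-f(a[0]-303+303,320,.042))
```

```text
[ 0.54679098 -0.21396179  0.16465703] [[ 1.773e-01  9.841e-01  2.600e-03]
 [ 9.842e-01 -1.773e-01 -1.000e-03]
 [-5.000e-04  2.700e-03 -1.000e+00]]
[[ 0.5381261  -0.20199291]
 [ 0.55807348 -0.20560117]
 [ 0.55377708 -0.22549978]
 [ 0.53518554 -0.2221319 ]] [ 0.54629055 -0.21380644  0.068     ] 0.020271101106374662 0.02035714651811558
boss tool [ 0.00011335 -0.00078076  0.09665523]
[array([ 0.52435657, -0.1771686 ,  0.012     ]), array([ 0.58002079, -0.18721534,  0.012     ])] edge 0.05656361563482918 -10.231073945384159
arm [-0.00566596 -0.03023199  0.        ]
arm [-0.00523783 -0.0303148   0.        ]
```

Converted, 0.036 m / 0.6 = 0.06, 0.03 m / 0.6 = 0.05.

```bash
echo '[{"trans":[0,-0.0013,0.06]},{"trans":[0,0,0.06]},{"trans":[0,0,0.05]},{"trans":[0,0,0.03]},{},{},{}]' | python3 shift.py; echo '[{},{},{},{},{},{},{},{}]' | python3 shift.py 0
```

```text
t: 4.25
position: [0.5468, -0.2134, 0.0447]
tool_rot: [0.001, 0.766, 0.642, 0.001]
contact_force: [-0.3, 0.5, -0.2]
gripper_width: 0.06
gripper_force: 0.0
t: 4.92
position: [0.5456, -0.2138, 0.0428]
tool_rot: [0.0, 0.767, 0.642, 0.0]
contact_force: [-0.3, -0.2, 0.9]
gripper_width: 0.0219
gripper_force: 30.0
```

Converted, -0.03 m / 0.6 = -0.05, -0.02 m / 0.6 = -0.0333.

```bash
echo '[{"trans":[0,0,-0.0333]},{"trans":[0,0,-0.05]},{"trans":[0,0,-0.05]},{"trans":[0,0,-0.05]},{"trans":[0,0,-0.0167]},{},{}]' | python3 shift.py; echo '[{"trans":[0.0333,-0.0098,0]},{"trans":[0.0608,-0.018,0]},{"trans":[0.0608,-0.018,0]},{"trans":[0.0608,-0.018,0]},{"trans":[0.0608,-0.018,0]},{"trans":[0.0608,-0.018,0]},{"trans":[0.0608,-0.018,0]},{"trans":[0.0608,-0.018,0]},{"trans":[0.0277,-0.0085,0],"r":[0,0,-0.0116]},{},{},{}]' | python3 shift.py
python3 -c "
from h import *
s,c=shot('wrist','w3');print(s['position'],s['tool_rot'])
x=cv2.resize(c['frame'][130:330,200:440,::-1],None,fx=3,fy=3,interpolation=cv2.INTER_CUBIC)
cv2.imwrite('pics/w3c.png',x)
"
```

```text
t: 5.5
position: [0.5449, -0.2135, 0.1615]
tool_rot: [-0.001, 0.767, 0.642, -0.0]
contact_force: [-0.1, 0.6, -3.0]
gripper_width: 0.0218
gripper_force: 30.0
t: 6.5
position: [0.511, 0.0884, 0.1611]
tool_rot: [-0.001, 0.743, 0.669, -0.001]
contact_force: [-0.7, -0.6, -2.8]
gripper_width: 0.0219
gripper_force: 30.0
[0.51095768 0.08838885 0.16106082] [-0.00074472  0.74324561  0.66901693 -0.00132545]
```

View pics/w3c.png

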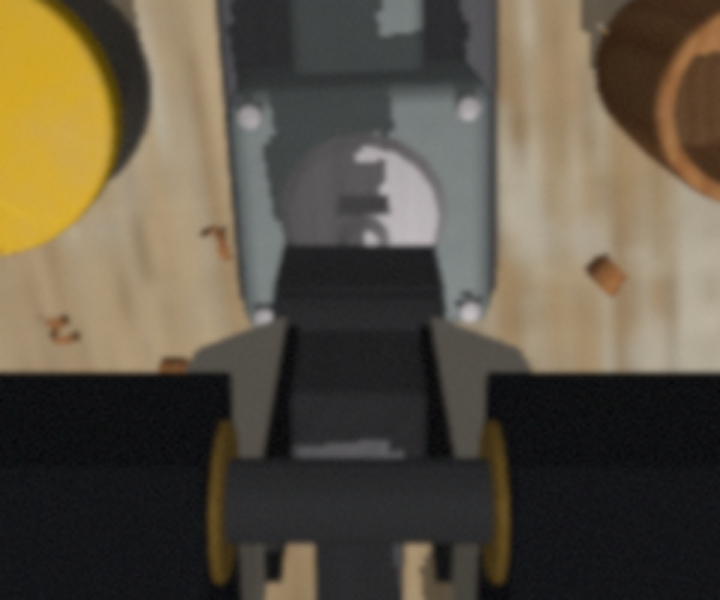

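The hub's underside front edge runs (283,247) to (437,247). The shaft tip is at about (371,238) and its face edge runs (337,198) to (390,195).

Run:
```python
from h import *
from scipy.spatial.transform import Rotation as R
c=dict(np.load('pics/w3.npz'));A=R.from_quat(np.roll(c['rot'],-1)).as_matrix()
f=lambda u,v,z: A.T@(atz(c,(200+(u+.5)/3-.5,130+(v+.5)/3-.5),z,c['pos'],c['rot'])-c['pos'])
print('tip',f(371,238,.088))
a,b=f(337,198,.066),f(390,195,.066);print('face base',a,b,(b-a)[0]/(b-a)[1])
a,b=f(339,212,.084),f(388,209,.084);print('face top',a,b,(b-a)[0]/(b-a)[1])
print('shoulder l/r',f(284,205,.066),f(443,205,.066),'top',f(364,138,.066))
hz=c['pos'][2]-.031
print('hub under',f(283,247,hz),f(437,247,hz),'hub top',f(276,287,hz+.03),f(443,287,hz+.03))
```

```text
tip [0.00254676 0.00323702 0.07304935]
face base [ 0.00668886 -0.00591516  0.09507178] [0.00756972 0.00877273 0.09502862] 0.059971327068729575
face top [ 0.00827253 -0.00501091  0.07706755] [0.00909735 0.00765521 0.07703026] 0.06512008243867169
shoulder l/r [ 0.00464458 -0.02066499  0.09511626] [0.0046861  0.02353214 0.09498891] top [0.02372647 0.00153807 0.09503372]
hub under [ 0.0150163  -0.01587118  0.03103124] [0.0150502  0.01648835 0.03093799] hub top [ 0.01807819 -0.01479254  0.00102501] [0.01811274 0.01509009 0.0009389 ]
```

Converted, 0.015 m / 0.6 = 0.025, 0.0014 m / 0.6 = 0.0023, -0.03 rad / 6.2832 = -0.0048.

```bash
echo '[{"trans":[0.002,0.0023,0],"r":[0,0,-0.0048]},{"trans":[0,0,0.025]},{"trans":[0,0,0.025]},{"trans":[0,0,0.0167]},{"trans":[0,0,0.0083]},{"trans":[0,0,0.0067]},{"trans":[0,0,0.0067]},{},{}]' | python3 shift.py
```

```text
t: 7.3
position: [0.5134, 0.09, 0.1099]
tool_rot: [0.0, 0.733, 0.68, 0.0]
contact_force: [-0.1, 0.2, -2.3]
gripper_width: 0.0221
gripper_force: 30.0
```

```bash
echo '[{"trans":[0,0,0.0067]},{"trans":[0,0,0.0067]},{"trans":[0,0,0.005]},{"trans":[0,0,0.0017]},{},{}]' | python3 shift.py
```

```text
t: 7.8
position: [0.5133, 0.0901, 0.0977]
tool_rot: [0.0, 0.733, 0.68, 0.0]
contact_force: [0.4, -0.7, -2.9]
gripper_width: 0.0218
gripper_force: 30.0
```

Converted, 0.001 m / 0.6 = 0.0017.

```bash
echo '[{"trans":[0,0,0.0017]},{},{}]' | python3 shift.py; echo '[{},{},{},{},{},{"trans":[0,0,-0.0333]},{"trans":[0,0,-0.05]},{"trans":[0,0,-0.05]},{},{},{}]' | python3 shift.py .05
python3 -c "
from h import *
s,c=shot('wrist','w4');s2,c2=shot('top','t4');s3,c3=shot('scene','s4')
R=lambda a,f:cv2.resize(a[:,:,::-1],None,fx=f,fy=f,interpolation=cv2.INTER_CUBIC)
o=np.zeros((600,800,3),np.uint8)
a=R(c['frame'][100:330,200:440],1.7);o[:a.shape[0],:a.shape[1]]=a
b=R(c2['frame'][200:250,215:285],5.4);o[:b.shape[0],412:412+b.shape[1]]=b[:,:388]
d=R(c3['frame'][235:315,170:310],2.6);o[392:392+208,:364]=d
e=R(c3['frame'][235:300,250:310],4.5);o[300:592,420:690]=e[:292]
cv2.imwrite('pics/m4.png',o)
"
```

```text
t: 8.05
position: [0.5133, 0.0901, 0.0968]
tool_rot: [0.0, 0.733, 0.68, 0.0]
contact_force: [0.5, 0.2, -2.5]
gripper_width: 0.0219
gripper_force: 30.0
t: 8.97
position: [0.5127, 0.0901, 0.1762]
tool_rot: [-0.0, 0.733, 0.68, -0.0]
contact_force: [-1.1, 1.2, -1.0]
gripper_width: 0.0499
gripper_force: 0.0
```

View pics/m4.png

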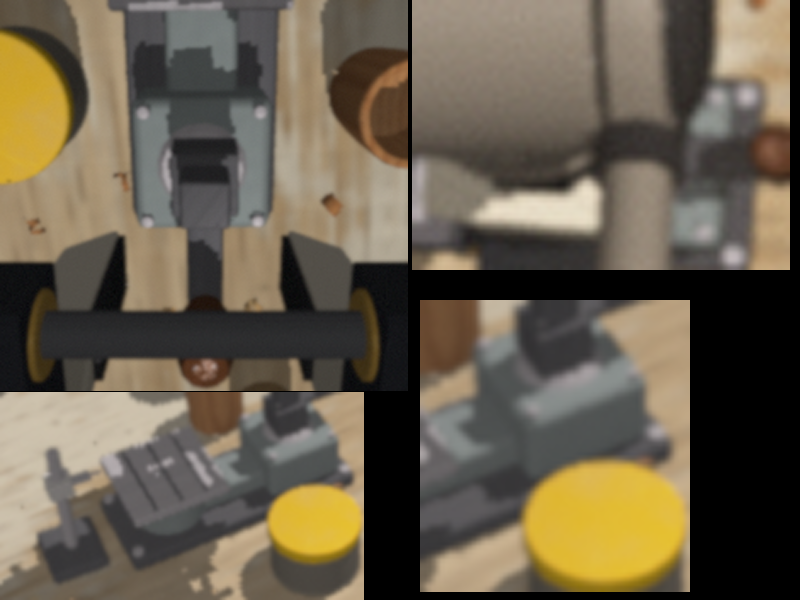

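The crank looks squarely seated on the shoulder, with the TCP height at release putting the hub at 0.066. Before winding I'll take one vertical and one tilted view of the plate and gauge.

Converted, 0.0333 m / 0.6 = 0.0555, -0.002 m / 0.6 = -0.0033.

```bash
echo '[{"trans":[0.0555,-0.0033,0]},{"trans":[0.0555,-0.0033,0]},{"trans":[0.0555,-0.0033,0]},{"trans":[0.0555,-0.0033,0]},{"trans":[0.0555,-0.0033,0]},{},{},{},{}]' | python3 shift.py
python3 -c "
from h import *
shot('wrist','w5')"
echo '[{"trans":[0,-0.055,0.0217]},{"trans":[0,-0.055,0.0217]},{"r":[-0.0191,0,0]},{"r":[-0.0191,0,0]},{"r":[-0.0191,0,0]},{"r":[-0.0191,0,0]},{"r":[-0.0191,0,0]},{"r":[-0.0191,0,0]},{"r":[-0.0127,0,0]},{},{},{}]' | python3 shift.py
python3 -c "
from h import *
s,c=shot('wrist','w6');print(s['joints'])
R=lambda a,f:cv2.resize(a[:,:,::-1],None,fx=f,fy=f,interpolation=cv2.INTER_CUBIC)
b=cv2.imread('pics/w5.png')[:,:,::-1]
o=np.zeros((600,800,3),np.uint8)
o[:400,:400]=R(b[100:260,240:400],2.5);o[:400,400:]=R(c['frame'][100:260,240:400],2.5)
o[400:,:320]=R(b,.5);o[400:,400:720]=R(c['frame'],.5)
cv2.imwrite('pics/m6.png',o)"
```

```text
t: 9.87
position: [0.5154, 0.2558, 0.1761]
tool_rot: [-0.0, 0.733, 0.68, -0.001]
contact_force: [-0.9, 0.0, 1.7]
gripper_width: 0.05
gripper_force: 0.0
t: 10.92
position: [0.4547, 0.2564, 0.1596]
tool_rot: [0.242, 0.696, 0.643, 0.207]
contact_force: [-0.2, 0.2, 0.3]
gripper_width: 0.0499
gripper_force: 0.0
[ 0.61215946  0.27159114  2.06802461 -0.99671873  0.49934073  1.51746345]
```

View pics/m6.png

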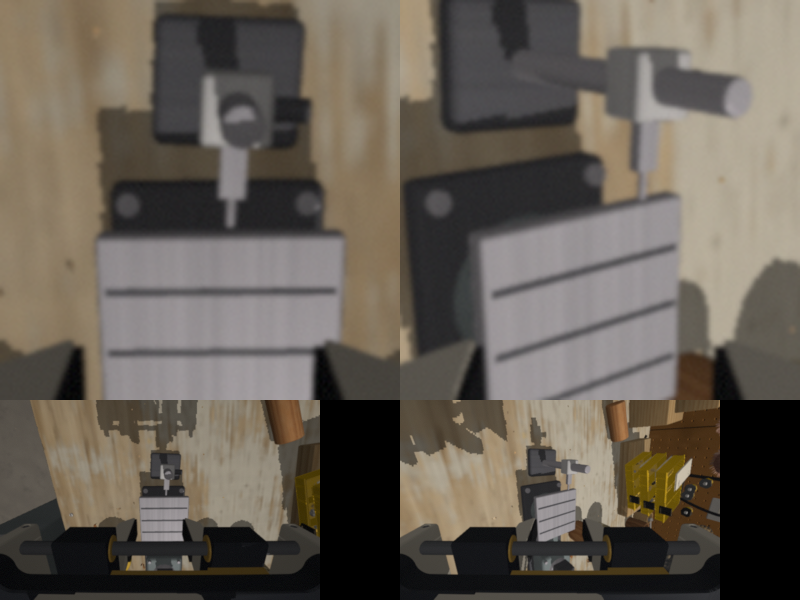

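In the left crop (vertical view) the tip is at (231,227) and the plate's far corners are at (98,238) and (343,236). In the right crop (tilted view) the tip is at (243,199) and the same corners are at (82,237) and (280,197). I'll triangulate these.

Run:
```python
from h import *
A=dict(np.load('pics/w5.npz'));B=dict(np.load('pics/w6.npz'));C=dict(np.load('pics/top0.npz'))
r=lambda c,u,v: ray(c,(240+(u+.5)/2.5-.5,100+(v+.5)/2.5-.5),c['pos'],c['rot'])
def tri(rs):
    M=0;b=0
    for o,d in rs:
        d=d/np.linalg.norm(d);P=np.eye(3)-np.outer(d,d);M=M+P;b=b+P@o
    p=np.linalg.solve(M,b);return p.round(4),[round(float(np.linalg.norm(np.cross(p-o,d/np.linalg.norm(d)))),4) for o,d in rs]
j=lambda u,v: ray(C,(145+(u+.5)/5.7-.5,195+(v+.5)/5.7-.5))
for n,a,b,t in(('tip',(231,227),(243,199),(200,152)),('L',(98,238),(82,237),(228,272)),('R',(343,236),(280,197),(250,62))):
    print(n,tri([r(A,*a),r(B,*b)]),tri([r(A,*a),r(B,*b),j(*t)]))
    for k in(-3,3): print('   sens',tri([r(A,*a),r(B,b[0]+k,b[1])])[0])
```

```text
tip (array([0.5267, 0.2683, 0.0891]), [0.0, 0.0]) (array([0.5258, 0.2685, 0.0897]), [0.0009, 0.0003, 0.0012])
   sens [0.5267 0.2679 0.0875]
   sens [0.5267 0.2687 0.0907]
L (array([0.4796, 0.2603, 0.0623]), [0.0002, 0.0002]) (array([0.4787, 0.2609, 0.0636]), [0.0012, 0.0003, 0.0014])
   sens [0.4794 0.2599 0.0606]
   sens [0.4799 0.2608 0.0639]
R (array([0.5668, 0.2543, 0.0633]), [0.0003, 0.0003]) (array([0.5659, 0.2552, 0.065 ]), [0.0006, 0.0007, 0.0005])
   sens [0.5671 0.2537 0.0612]
   sens [0.5664 0.2549 0.0654]
```

Run:
```python
from h import *
from scipy.spatial.transform import Rotation as R
s=manip.get_state();q=lambda a:R.from_quat(np.roll(a,-1))
D=q([0,.733,.68,0]);print((q(s['tool_rot']).inv()*D).as_rotvec())
print('tool delta after untilt to grip', D.inv().apply(np.array([.5084,.0253,.176])-s['position']))
```

```text
[ 0.6474693   0.02522907 -0.00571145]
tool delta after untilt to grip [-0.22644484  0.07071826 -0.01645431]
```

Units first: shifts go in shares of 0.6 m and turns go in shares of 2 pi rad. So -0.016 m / 0.6 = -0.0267, 0.108 rad / 6.2832 = 0.0172.

```bash
echo '[{"r":[0.0172,0.0007,-0.0002]},{"r":[0.0172,0.0007,-0.0002]},{"r":[0.0172,0.0007,-0.0002]},{"r":[0.0172,0.0007,-0.0002]},{"r":[0.0172,0.0007,-0.0002]},{"r":[0.0172,0.0007,-0.0002]},{"trans":[0,0,-0.0267]},{}]' | python3 shift.py >/dev/null; echo '[{"trans":[-0.0538,0.0168,0]},{"trans":[-0.0538,0.0168,0]},{"trans":[-0.0538,0.0168,0]},{"trans":[-0.0538,0.0168,0]},{"trans":[-0.0538,0.0168,0]},{"trans":[-0.0538,0.0168,0]},{"trans":[-0.0538,0.0168,0]},{},{},{}]' | python3 shift.py
python3 - <<'E'
from h import *
s=manip.get_state();print(s['position'],s['tool_rot'],s['joints'])
E
```

```text
t: 12.47
position: [0.5012, 0.02, 0.187]
tool_rot: [0.055, 0.737, 0.672, 0.037]
contact_force: [0.4, -0.6, 1.2]
gripper_width: 0.0498
gripper_force: 0.0
[0.50121282 0.01995141 0.18697509] [0.0548195  0.73716729 0.67247421 0.03684626] [-1.01497115e-01  2.69039962e-01  1.75682053e+00 -2.17613929e-02
  9.84883744e-01  1.07065365e-03]
```

```bash
cat > d.py <<'E'
from h import *
import sys
from scipy.spatial.transform import Rotation as R
s=manip.get_state();q=lambda a:R.from_quat(np.roll(a,-1));D=q([0,.733,.68,0])
print((q(s['tool_rot']).inv()*D).as_rotvec().round(4), D.inv().apply(np.array(sys.argv[1:4],float)-s['position']).round(4))
E
python3 d.py .5084 .0253 .187
```

```text
[ 0.1306  0.0206 -0.0167] [ 0.0059  0.0068 -0.    ]
```

Converted, 0.0068 m / 0.6 = 0.0113, 0.0059 m / 0.6 = 0.0098, 0.066 rad / 6.2832 = 0.0105.

```bash
echo '[{"r":[0.0105,0.0016,-0.0013]},{"r":[0.0105,0.0016,-0.0013]},{"trans":[0.0098,0.0113,0]},{},{},{}]' | python3 shift.py; python3 d.py .5084 .0253 .113
python3 - <<'E'
from h import *
s,c=shot('wrist','w7');cv2.imwrite('pics/w7c.png',c['frame'][100:360,180:460,::-1].copy())
E
```

```text
t: 12.97
position: [0.5083, 0.0262, 0.187]
tool_rot: [-0.0, 0.733, 0.68, -0.0]
contact_force: [-0.5, 0.4, -0.8]
gripper_width: 0.0504
gripper_force: 0.0
[-0.0008 -0.0004  0.0003] [-0.0009  0.0002  0.074 ]
```

Converted, 0.025 m / 0.6 = 0.0417, 0.016 m / 0.6 = 0.0267.

```bash
echo '[{"trans":[-0.0015,0,0.0417]},{"trans":[0,0,0.0417]},{"trans":[0,0,0.0267]},{"trans":[0,0,0.0133]},{},{},{}]' | python3 shift.py; echo '[{},{},{},{},{},{},{}]' | python3 shift.py 0
```

```text
t: 13.6
position: [0.5095, 0.0244, 0.1145]
tool_rot: [0.0, 0.734, 0.68, 0.001]
contact_force: [-0.7, -0.8, 0.4]
gripper_width: 0.05
gripper_force: 0.0
t: 14.18
position: [0.5089, 0.0243, 0.1135]
tool_rot: [-0.0, 0.734, 0.68, -0.0]
contact_force: [-0.5, -0.6, 1.1]
gripper_width: 0.0229
gripper_force: 30.0
```

Converted, -0.0168 m / 0.6 = -0.028, -0.0157 m / 0.6 = -0.0262.

```bash
echo '[{"trans":[0.0037,-0.028,0]},{"trans":[0.0108,-0.0262,0]},{"trans":[0.0172,-0.0225,0]},{"trans":[0.0225,-0.0172,0]},{"trans":[0.0262,-0.0108,0]},{"trans":[0.028,-0.0037,0]},{},{}]' | python3 shift.py; python3 d.py .448 .0945 .1135; python3 -c "
from h import *
s=manip.get_state();d=s['position'][:2]-[.5131,.0899];print(np.hypot(*d),np.degrees(np.arctan2(d[1],d[0])),s['contact_force'],s['wrist_torque'],s['gripper_force'])"
```

```text
t: 14.85
position: [0.4475, 0.0948, 0.1134]
tool_rot: [-0.002, 0.733, 0.68, -0.001]
contact_force: [-7.0, 1.8, 7.7]
gripper_width: 0.0232
gripper_force: 30.0
[-0.0039 -0.0009  0.0004] [-0.0002  0.0005 -0.0001]
0.06580059789766257 175.7471120500847 [-7.0420433   1.79811674  7.66684512] [ 0.26028824  1.02864382 -0.01441753] 30.00404527410865
```

```bash
cat > e.py <<'E'
from h import *
s=manip.get_state();d=s['position'][:2]-[.5131,.0899];print(np.hypot(*d).round(4),np.degrees(np.arctan2(d[1],d[0])).round(1),s['contact_force'].round(1),s['gripper_force'])
E
echo '[{"trans":[0.028,0.0037,0]},{"trans":[0.0262,0.0108,0]},{"trans":[0.0225,0.0172,0]},{"trans":[0.0172,0.0225,0]},{"trans":[0.0108,0.0262,0]},{"trans":[0.0037,0.028,0]},{"trans":[-0.0037,0.028,0]},{"trans":[-0.0108,0.0262,0]},{"trans":[-0.0172,0.0225,0]},{"trans":[-0.0225,0.0172,0]},{"trans":[-0.0262,0.0108,0]},{"trans":[-0.028,0.0037,0]}]' | python3 shift.py ; python3 e.py
```

```text
t: 15.85
position: [0.5778, 0.0841, 0.1128]
tool_rot: [-0.003, 0.734, 0.68, -0.001]
contact_force: [-7.8, 5.9, 4.1]
gripper_width: 0.0233
gripper_force: 30.1
0.065 -5.1 [-7.8  5.9  4.1] 30.05017956951633
```

Converted, -0.0168 m / 0.6 = -0.028, -0.0157 m / 0.6 = -0.0262.

```bash
echo '[{"trans":[-0.028,-0.0037,0]},{"trans":[-0.0262,-0.0108,0]},{"trans":[-0.0225,-0.0172,0]},{"trans":[-0.0172,-0.0225,0]},{"trans":[-0.0108,-0.0262,0]},{"trans":[-0.0037,-0.028,0]},{"trans":[0.0037,-0.028,0]},{"trans":[0.0108,-0.0262,0]},{"trans":[0.0172,-0.0225,0]},{"trans":[0.0225,-0.0172,0]},{"trans":[0.0262,-0.0108,0]},{"trans":[0.028,-0.0037,0]}]' | python3 shift.py ; python3 e.py
```

```text
t: 16.85
position: [0.4471, 0.0931, 0.1135]
tool_rot: [-0.001, 0.734, 0.679, -0.002]
contact_force: [-2.5, -3.3, 4.0]
gripper_width: 0.0227
gripper_force: 30.0
0.0661 177.2 [-2.5 -3.3  4. ] 30.008292733691633
```

Converted, -0.0168 m / 0.6 = -0.028, -0.0157 m / 0.6 = -0.0262.

```bash
echo '[{"trans":[0.028,0.0037,0]},{"trans":[0.0262,0.0108,0]},{"trans":[0.0225,0.0172,0]},{"trans":[0.0172,0.0225,0]},{"trans":[0.0108,0.0262,0]},{"trans":[0.0037,0.028,0]},{"trans":[-0.0037,0.028,0]},{"trans":[-0.0108,0.0262,0]},{"trans":[-0.0172,0.0225,0]},{"trans":[-0.0225,0.0172,0]},{"trans":[-0.0262,0.0108,0]},{"trans":[-0.028,0.0037,0]}]' | python3 shift.py ; python3 e.py
```

```text
t: 17.85
position: [0.5778, 0.0841, 0.1128]
tool_rot: [-0.003, 0.734, 0.68, -0.001]
contact_force: [-7.7, 6.0, 4.1]
gripper_width: 0.0232
gripper_force: 30.0
0.065 -5.1 [-7.7  6.   4.1] 30.049759950488806
```

```bash
echo '[{"trans":[-0.028,-0.0037,0]},{"trans":[-0.0262,-0.0108,0]},{"trans":[-0.0225,-0.0172,0]},{"trans":[-0.0172,-0.0225,0]},{"trans":[-0.0108,-0.0262,0]},{"trans":[-0.0037,-0.028,0]},{"trans":[0.0037,-0.028,0]},{"trans":[0.0108,-0.0262,0]},{"trans":[0.0172,-0.0225,0]},{"trans":[0.0225,-0.0172,0]},{"trans":[0.0262,-0.0108,0]},{"trans":[0.028,-0.0037,0]}]' | python3 shift.py ; python3 e.py
```

```text
t: 18.85
position: [0.447, 0.0931, 0.1135]
tool_rot: [-0.001, 0.734, 0.679, -0.002]
contact_force: [-2.7, -3.9, 4.4]
gripper_width: 0.0233
gripper_force: 30.0
0.0661 177.2 [-2.7 -3.9  4.4] 30.008096408564597
```

Converted, 0.0168 m / 0.6 = 0.028, 0.0157 m / 0.6 = 0.0262.

```bash
echo '[{"trans":[0.028,0.0037,0]},{"trans":[0.0262,0.0108,0]},{"trans":[0.0225,0.0172,0]},{"trans":[0.0172,0.0225,0]},{"trans":[0.0108,0.0262,0]},{"trans":[0.0037,0.028,0]},{"trans":[-0.0037,0.028,0]},{"trans":[-0.0108,0.0262,0]},{},{},{}]' | python3 shift.py ; python3 e.py
```

```text
t: 19.77
position: [0.5501, 0.142, 0.113]
tool_rot: [-0.001, 0.734, 0.679, -0.001]
contact_force: [-2.3, -3.9, -0.0]
gripper_width: 0.0234
gripper_force: 30.0
0.0639 54.7 [-2.3 -3.9 -0. ] 30.000790539197624
```

Converted, -0.03 m / 0.6 = -0.05, -0.02 m / 0.6 = -0.0333.

```bash
echo '[{},{},{},{},{"trans":[0,0,-0.0333]},{"trans":[0,0,-0.05]},{"trans":[0,0,-0.0333]},{}]' | python3 shift.py .04; echo '[{"trans":[0.0617,-0.0242,0]},{"trans":[0.0617,-0.0242,0]},{"trans":[0.0617,-0.0242,0]},{},{},{},{}]' | python3 shift.py
python3 -c "
from h import *
shot('wrist','w8')"
echo '[{"trans":[0,-0.055,0.0167]},{"trans":[0,-0.055,0.0167]},{"r":[-0.0175,0,0]},{"r":[-0.0175,0,0]},{"r":[-0.0175,0,0]},{"r":[-0.0175,0,0]},{"r":[-0.0175,0,0]},{"r":[-0.008,0,0]},{},{},{},{}]' | python3 shift.py
python3 -c "
from h import *
s,c=shot('wrist','w9');print(s['joints'])
from numpy import load
# project expected tip to centre crops
def proj(c,P):
    from scipy.spatial.transform import Rotation as R
    T=np.eye(4);T[:3,:3]=R.from_quat(np.roll(c['rot'],-1)).as_matrix();T[:3,3]=c['pos'];M=np.linalg.inv(T@c['hand_eye'])
    return cv2.projectPoints(np.array([P]),M[:3,:3],M[:3,3],c['K'],c['dist'])[0].ravel()
o=np.zeros((600,800,3),np.uint8)
for i,n in enumerate(('w8','w9')):
    c=dict(load('pics/%s.npz'%n));u=proj(c,[.5245,.2635,.089]).round().astype(int);x0,y0=u[0]-62,u[1]-50;print(n,x0,y0)
    o[300*i:300*i+300,:]=0
    a=cv2.resize(c['frame'][y0:y0+100,x0:x0+133,::-1],None,fx=3,fy=3,interpolation=cv2.INTER_CUBIC);o[300*i:300*i+300,:399]=a
    b=cv2.resize(c['frame'][u[1]-25:u[1]+25,u[0]-30:u[0]+36,::-1],None,fx=6,fy=6,interpolation=cv2.INTER_CUBIC);o[300*i:300*i+300,402:798]=b
    print(u)
cv2.imwrite('pics/m9.png',o)"
```

```text
t: 20.43
position: [0.5528, 0.1436, 0.1881]
tool_rot: [0.002, 0.733, 0.68, 0.004]
contact_force: [0.8, 0.2, -0.1]
gripper_width: 0.04
gripper_force: 0.0
t: 21.02
position: [0.5158, 0.2559, 0.1832]
tool_rot: [-0.001, 0.734, 0.679, -0.0]
contact_force: [-0.1, 0.3, -0.1]
gripper_width: 0.0403
gripper_force: 0.0
t: 22.07
position: [0.4516, 0.2599, 0.1639]
tool_rot: [0.206, 0.706, 0.651, 0.188]
contact_force: [-0.0, -0.2, -0.5]
gripper_width: 0.0396
gripper_force: 0.0
[ 0.57765061  0.25212002  2.02081512 -0.72679317  0.52118353  1.23577222]
w8 267 144
[329 194]
w9 283 140
[345 190]
```

View pics/m9.png

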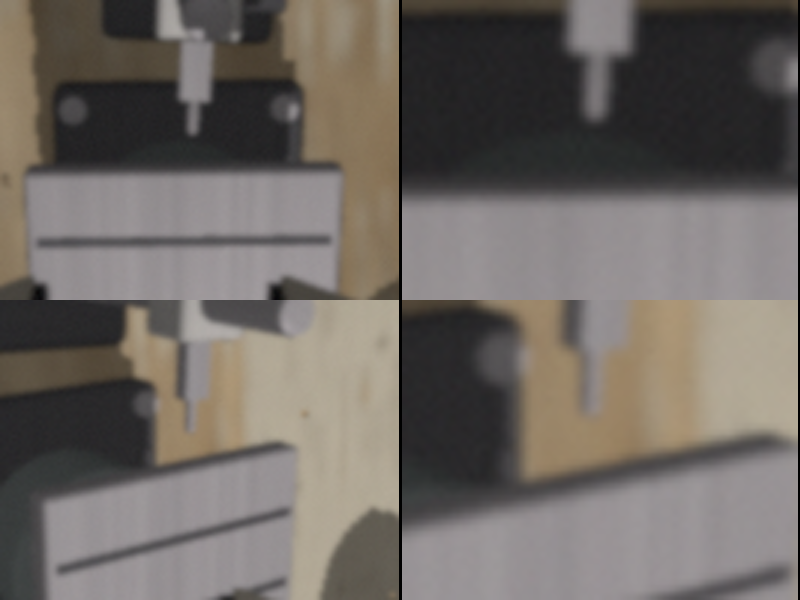

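Tip and plate edge are now separate in both views. In 3x crop coordinates, the vertical view has the tip at (193,135) and corners at (28,172) and (340,170). The tilted view has the tip at (191,131) and corners at (47,200) and (295,151).

Run:
```python
from h import *
A=dict(np.load('pics/w8.npz'));B=dict(np.load('pics/w9.npz'))
r=lambda c,u,v,x,y: ray(c,(x+(u+.5)/3-.5,y+(v+.5)/3-.5),c['pos'],c['rot'])
def tri(rs):
    M=0;b=0
    for o,d in rs:
        d=d/np.linalg.norm(d);P=np.eye(3)-np.outer(d,d);M=M+P;b=b+P@o
    p=np.linalg.solve(M,b);return p,np.linalg.norm(np.cross(p-rs[0][0],rs[0][1]/np.linalg.norm(rs[0][1])))
Q={}
for n,a,b in(('tip',(193,135),(191,131)),('L',(28,172),(47,200)),('R',(340,170),(295,151))):
    Q[n]=tri([r(A,*a,267,144),r(B,*b,283,140)]);print(n,Q[n])
print(np.linalg.norm(Q['L'][0]-Q['R'][0]))
# width-based scale: height from apparent 90 mm width, vertical view
for c,a,b,x,y in((A,(28,172),(340,170),267,144),):
    f=lambda z:np.linalg.norm(np.subtract(*[(lambda o,d:o+d*(z-o[2])/d[2])(*r(c,*k,x,y)) for k in(a,b)]))
    for z in(.083,.086,.089,.092):print(z,f(z))
```

```text
tip (array([0.52655138, 0.26844215, 0.08917541]), np.float64(0.00032070958860154833))
L (array([0.47980302, 0.26021205, 0.08771634]), np.float64(0.00034337929310658045))
R (array([0.5665741 , 0.25397941, 0.08846426]), np.float64(0.0007033556526049206))
0.08699784496913439
0.083 0.08875237607846248
0.086 0.0877158401063256
0.089 0.08667930413418866
0.092 0.08564276816205162
```

Run:
```python
from h import *
th=np.radians(54.5);g=np.array([.5131+.065*np.cos(th),.0899+.065*np.sin(th)])
for n in('scene','top'):
    s,c=shot(n,n+'9');f=c['frame']
    pr=lambda z:cv2.projectPoints(np.array([[*g,z]]),c['rvec'],c['tvec'],c['K'],c['dist'])[0].ravel()
    u=pr(.122);h=cv2.cvtColor(f,cv2.COLOR_RGB2HSV).astype(int)
    x,y=u.astype(int);w=h[y-22:y+22,x-22:x+22];F=f[y-22:y+22,x-22:x+22].astype(int)
    m=((F[...,0]-F[...,2]>25)&(F[...,0]<150)&(F[...,0]>1.5*F[...,1])).astype(np.uint8)
    k,l,st,ce=cv2.connectedComponentsWithStats(m)
    print(n,'exp c',u.round(1),'bot',pr(.099).round(1),'top',pr(.144).round(1))
    for i in range(1,k):
        if st[i,4]>8:print('  blob',st[i,:2]+[x-22,y-22],st[i,2:],ce[i]+[x-22,y-22])
print(s['contact_force'],s['gripper_width'])
```

```text
scene exp c [250.5 229.1] bot [251.2 236.3] top [249.9 222. ]
top exp c [231.1 208.9] bot [232.7 210.3] top [229.6 207.6]
  blob [226 206] [ 8  8 19] [230.42105263 210.36842105]
[0.89661481 0.09491129 0.70918931] 0.03957894709525225
```

```bash
python3 -c "
from rig import manip
print(manip.finish_job())"
```

```text
the job is handed in; nothing more can be done
None
```

The job is handed in, with no verdict returned: the crank was set on the shaft and let go, then the jack wound about 2.6 turns by the grip until the plate top measured about 1 mm below the pointer tip (limit 3 mm), everything released at 22 s; the crank's seat was not viewed again after winding, only the grip's position checked from above.

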